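# Load the specimen jars into the rack and set its push-button fence

### The arm

A 6-joint arm with a two-finger parallel gripper is mounted at the origin on the work surface. World frame = base frame: x ahead of the robot, y to its left, z up, the work surface at z = 0. Lengths are in m, angles in rad, forces in N, time in s.
With the tool pointing down it reaches from about 0.35 to 0.975 m from the base axis. Payload 4.9 kg.
Tool frame: the origin (TCP) lies at the very end of the fingers, on their centre line; the grasp point (between the pads) lies 19 mm behind it; z points along the fingers, y is the line along which they close (so a half turn about z gives the same grasp; the last joint's range is limited). The gripper opens to 85 mm and grips with 20 to 120 N. Pads are 22 mm wide; open, the fingers measure 114 mm over their backs; the gripper's body (76 mm by 85 mm) begins 54 mm behind the grasp point. The pads swing forward as they close: fully open they stand 13 mm farther back than shut.
Start: joints at [1, 0.053, 1.613, -0, 1.476, -0.119], TCP at [0.273, 0.562, 0.231] pointing down, gripper open.
Joint ranges: [-3.01, 3.01], [-1.01, 2.22], [0.06, 2.58], [-1.02, 4.17], [0.09, 2.62], [-3.14, 3.14]. Speed limits (rad/s): [2.57, 2.57, 3.14, 3.14, 3.14, 3.14].

### API

Orientations are given as a rotation vector (axis times angle).
In Python, from station import ctrl gives the robot as it stands.
- The arm moves only by the shell command python3 -m crank 'ROWS' [OPENING] [FORCE]. ROWS is text: rows parted by semicolons, each of 4 numbers parted by spaces: the shift along the world's x, y, z in units of 0.5 m (1.0 is 0.5 m), then the turn about the world's z in units of 90 degrees (1.0 is 90 degrees). In form: x y z turn; .... A call has exactly 5 rows; each row shifts and turns the commanded pose from where the row before left it; what a row does not reach is not made up. A row lasts 1/12 s, in which the tool goes at most 41.7 mm and 7.16 degrees, less where a joint would pass 70% of its speed; a pose out of reach is approached as far as the arm can. A call with a number of a shift or a turn outside -1 to 1 is refused whole. A call with a gripper value outside its range is refused whole. OPENING is the opening in per cent of the stroke, from 0 (shut) to 100 (fully open), set as the call begins (- or left out, the last holds). The fingers move at their own pace and stop on an object; FORCE is the grip in N (left out, the last holds). Time passes only in rows, so rows that do not move let the fingers close, or fill a call up. It gives the time, the measured TCP pose, the force, the opening and the grip force at its end, in the units of the state.
- ctrl.get_obs(): the state, without advancing time (a new reading comes with each control period).
- ctrl.get_image(name): name is "side" or "top" or "wrist"; returns (picture, depth): 480x640x3 uint8, red, green, blue; 480x640 float32, m along the optical axis (not along the pixel's ray), 0 where there is no reading.
- ctrl.get_calibration(name): a dict with "fx", "fy", "cx", "cy" (pixels), "k1" (the pictures are not rectified: a ray, as slopes to the right and down, at radius r is drawn at 1 + k1 r^2 times it, then the intrinsics apply), "extrinsics" (4x4, takes a point from world to camera coordinates). Camera axes: x right, y down, z forward; pixel columns grow to the right and rows downward; lengths in m; the calibration is good to about 2 mm. A picture is of the moment at which its call begins: read the wrist's pose just before it. get_calibration takes no time and is no camera call; for the wrist camera it gives the pose at the moment of the call.
- ctrl.finish_job(): hands the job in; it is judged then, once.
The state is a dict: "t": time; "q": joint angles; "dq": joint speeds; "effort": joint torques, N m; "tool_pos": TCP position; "tool_rot": TCP orientation; "contact_force": force on the tool from outside, world axes, zero at the start; "wrist_torque": the same for the moment, N m; "opening": finger opening in m; "grip_force": force on a finger pad.
Only numpy, scipy, OpenCV 4.12 (cv2) and the standard library are available. Lean on these libraries where they do the work, as an engineer would, in place of code of your own. Each camera call takes 0.05 s, during which the arm holds its last target. There are 200 camera calls.

### The job

First draw the rack's sliding fence out to its outermost hole, pressing in the spring button each time, so that the button springs out through that hole. With the fence there, stand every specimen jar from the bench upright in the rack's channel, in one row against its end wall; then slide the fence back in to the hole that just holds the row of jars without room for another, with the button sprung fully out through it. Leave the cardboard roll, the slide box and the dish where they are.

Things in the scene. Friction and masses are not known exactly. Their poses are not given: they have to be found in the camera images.
- rack: Jar rack fixed to the bench: base plate 180 x 400 x 8 mm. Origin: centre of its underside; x across, y along, z up; mm in this frame below. Channel for one row of jars: along y, centred on x = -50, 54 wide inside, floor at z = 8, side walls only up to z = 24. Tube parallel to it at x = 55, z = 56, end posts at y = +-193 up to z = 76; between tube and channel 55 mm are free for a finger.
- end_wall (a point): Foot of the channel's end wall: middle of its inner face, on the channel floor (rack frame x -50, y -119, z 8 mm). The jars' row starts here and grows to the rack's +y. The end wall is 8 mm thick, top at z = 60.
- grip_place (a point): Centre of the tube at the button (rack frame x 55, y -17, z 56 mm); it and the button stay there. A square aluminium sleeve, 36 x 36 mm outside, slides on a fixed inner bar that carries the button and always reaches 22 mm or more past this place. Squeezed here across the tube at about 30 N, one finger on the button, one on the face opposite, the button goes flush and the grip can slide the sleeve.
- fence (a joint): Position of sleeve and fence, m, growing to the rack's +y (outwards). Square holes in the sleeve (dark lines across its top) lock at 0.000 (146 mm between end wall and fence: 3 jars), 0.047 (193 mm: 4 jars), 0.094 (240 mm: 5 jars), 0.141 (287 mm: outermost, for loading); play 1 mm. Starts at 0. Friction 2 N. The button springs out and locks at every hole it meets and must be pressed again.
- button (a joint): How far the spring button is pressed in, m: 0 = sprung fully out through a hole (locked), 0.009 = flush with the sleeve's face, 0.012 = under the sleeve wall, between holes. 3 to 6 N. Pressed flush, its round tip is still in the hole: then 5 to 15 N along the tube slides the sleeve over it.
- button_tip (a point): Outermost point of the button's round black tip, 18 mm across, which looks to the rack's +x and stands 9 mm out of the sleeve when not pressed; at mid-height of the sleeve.
- fence_face (a point): Point on the fence's jar-side face, over the middle of the channel; axes as the rack's. The fence is an upright aluminium plate fixed to the sleeve, across the channel, 10 mm thick towards +y, from 40 to 76 mm above the bench. It is always 44 mm or more from the button along the tube.
- jar0_c (a point): Centre of a round amber specimen jar with a white cap, 46 mm across, 64 mm tall (this point is 32 mm above its foot), 0.14 kg, upright; z is its axis. Some of the five jars may be absent.
- jar1_c (a point): Centre of a round amber specimen jar with a white cap, 46 mm across, 64 mm tall (this point is 32 mm above its foot), 0.14 kg, upright; z is its axis. Some of the five jars may be absent.
- jar2_c (a point): Centre of a round amber specimen jar with a white cap, 46 mm across, 64 mm tall (this point is 32 mm above its foot), 0.14 kg, upright; z is its axis. Some of the five jars may be absent.
- jar3_c (a point): Centre of a round amber specimen jar with a white cap, 46 mm across, 64 mm tall (this point is 32 mm above its foot), 0.14 kg, upright; z is its axis. Some of the five jars may be absent.
- jar4_c (a point): Centre of a round amber specimen jar with a white cap, 46 mm across, 64 mm tall (this point is 32 mm above its foot), 0.14 kg, upright; z is its axis. Some of the five jars may be absent.
- roll: Bystander: upright white cardboard tube, 60 mm across, 110 mm tall; origin at its foot.
- slidebox: Bystander: white box 100 x 80 x 35 mm; origin at the centre of its underside.
- dish: Bystander: white dish 90 mm across, 18 mm tall; origin at the centre of its underside.
Mind the look-alikes: they are no part of the job. Leave any blue look-alike of the part that bears jar0_c alone.

How it is judged:
By the outcome, as a careful person would: the job done as asked, in the order asked, and still so for the second after the job is handed in, with the robot touching nothing.
Of jar0, jar1, jar2, jar3, jar4 only 3 to 5 are there at a start; the rules pass over those that are not, and their reading is None.
At some moment in a run one of jar0, jar1, jar2, jar3, jar4 may be knocked a few centimetres aside while the robot is not near it.
Once in a run the grip may slacken for a moment while it holds something.
It also fails if it takes over 208 s, if anything falls off the work surface, if the arm or the gripper's body presses on something with over 40 N, if the wrist force passes 120 N, or if a joint passes its speed limit or range.

## Working session

There is one attempt and no reset: what is moved stays moved. The work goes in short steps, Python scripts to look and compute and a shell command to move; the robot and the scene stay as the last step left them, time stands still between calls to the robot, and variables do not carry over. Pictures are saved under pics/ and viewed, at most 14 in all, crops included, and the job is handed in when it is done.

```bash
ls; mkdir -p pics; cat > h.py <<'E'
import numpy as np,cv2
from station import ctrl
def cal(n):
    c=ctrl.get_calibration(n);return c
def ray(c,u,v):
    E=np.array(c["extrinsics"]);x=(u-c["cx"])/c["fx"];y=(v-c["cy"])/c["fy"]
    rd=np.hypot(x,y);r=rd
    for _ in range(20): r=rd/(1+c["k1"]*r*r)
    s=r/rd if rd>0 else 1
    R=E[:3,:3];o=-R.T@E[:3,3];d=R.T@np.array([x*s,y*s,1]);return o,d
def onz(c,u,v,z):
    o,d=ray(c,u,v);return o+d*(z-o[2])/d[2]
def proj(c,p):
    E=np.array(c["extrinsics"]);q=E[:3,:3]@p+E[:3,3];x,y=q[0]/q[2],q[1]/q[2];k=1+c["k1"]*(x*x+y*y)
    return c["fx"]*x*k+c["cx"],c["fy"]*y*k+c["cy"]
def snap(n,f):
    c=cal(n);im,d=ctrl.get_image(n);cv2.imwrite(f"pics/{f}.png",im[:,:,::-1]);np.save(f"pics/{f}.npy",d);return im,d,c
def cloud(c,d):
    v,u=np.mgrid[0:480,0:640];x=(u-c["cx"])/c["fx"];y=(v-c["cy"])/c["fy"];rd=np.hypot(x,y);r=rd.copy()
    for _ in range(20): r=rd/(1+c["k1"]*r*r)
    s=np.where(rd>0,r/np.maximum(rd,1e-9),1);P=np.stack([x*s*d,y*s*d,d],-1);E=np.array(c["extrinsics"])
    return (P-E[:3,3])@E[:3,:3]
E
python3 - <<'E'
from h import *
for n in("top","side"):
    im,d,c=snap(n,n+"0");print(n,{k:np.round(v,3) for k,v in c.items()},(d>0).mean())
o=ctrl.get_obs();print(o)
E
```

```text
pics
top {'fx': np.float64(518.703), 'fy': np.float64(518.703), 'cx': np.float64(316.91), 'cy': np.float64(242.492), 'k1': np.float64(0.024), 'extrinsics': array([[ 0.02 , -1.   ,  0.011,  0.005],
       [-0.996, -0.021, -0.087,  0.548],
       [ 0.087, -0.009, -0.996,  1.183],
       [ 0.   ,  0.   ,  0.   ,  1.   ]])} 0.9958951822916666
side {'fx': np.float64(534.93), 'fy': np.float64(534.93), 'cx': np.float64(314.427), 'cy': np.float64(246.807), 'k1': np.float64(-0.073), 'extrinsics': array([[ 0.828, -0.561,  0.013, -0.457],
       [-0.331, -0.507, -0.796,  0.268],
       [ 0.453,  0.654, -0.605,  1.08 ],
       [ 0.   ,  0.   ,  0.   ,  1.   ]])} 0.996015625
{'t': 0.1, 'q': array([ 1.00001111e+00,  5.32923744e-02,  1.61414444e+00, -4.04867055e-05,
        1.47602349e+00, -1.19008907e-01]), 'dq': array([-0.00054072, -0.00275596, -0.00159994, -0.00012724,  0.00056661,
        0.00076118]), 'effort': array([ 9.09551418e-04, -3.94899273e+01, -3.71362853e+01, -7.85371230e-05,
        3.87180582e-03, -9.35496587e-06]), 'tool_pos': array([0.27255956, 0.56180878, 0.23019234]), 'tool_rot': array([-7.03489791e-01, -3.06120400e+00,  2.78181268e-03]), 'contact_force': array([ 0.19830031, -0.36879876, -0.5618699 ]), 'wrist_torque': array([0.00661512, 0.07833079, 0.08684014]), 'grip_force': 0.0, 'opening': 0.08561382794766859}
```

View pics/top0.png

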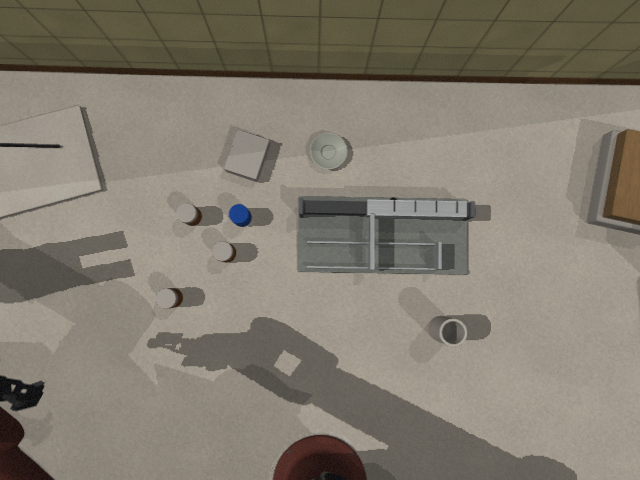

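View pics/side0.png

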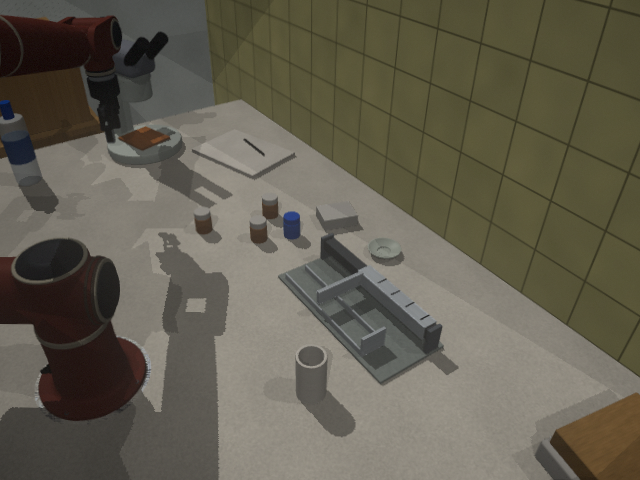

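The top view shows three amber jars with white caps at (188,215), (224,252) and (169,297). The cap at (240,215) is the blue look-alike, to be left alone. The rack is around (383,235), with its +y towards the image left, which is world +y. The end wall is at (440,255), the fence at (373,240) and the button at (393,198). The side view agrees: ambers at (270,206), (259,229), (203,221), blue at (292,225).

```bash
cat > meas.py <<'E'
from h import *
def jars(im,d,c):
    P=cloud(c,d);m=((P[...,2]>.055)&(P[...,2]<.085)&(P[...,0]>.2)&(P[...,0]<1)).astype(np.uint8)
    n,l,s,ce=cv2.connectedComponentsWithStats(m);out=[]
    for i in range(1,n):
        if 120<s[i,4]<900 and .6<s[i,2]/s[i,3]<1.7:
            mk=l==i;(u,v),r=cv2.minEnclosingCircle(np.argwhere(mk)[:,::-1].astype(np.float32));q=P[mk]
            z=np.median(q[:,2]);mm=mk&(abs(P[...,2]-z)<.006);vv,uu=np.nonzero(mm)
            (a,b),r=cv2.minEnclosingCircle(np.stack([uu,vv],1).astype(np.float32))
            out.append((np.round(onz(c,a,b,z),4),round(a),round(b),round(r*(1.183-z)/518*2000,1),im[mm].mean(0).astype(int)))
    return out
E
python3 - <<'E'
from meas import *
im,d,c=ctrl.get_image("top")+(cal("top"),)
for j in jars(im,d,c):print(*j)
P=cloud(c,d)
def rect(lo,hi,u0,u1,v0,v1,name):
    m=np.zeros((480,640),bool);m[v0:v1,u0:u1]=1;m&=(P[...,2]>lo)&(P[...,2]<hi);q=P[m]
    r=cv2.minAreaRect((q[:,:2]*1000).astype(np.float32));print(name,m.sum(),np.round(np.median(q[:,2]),4),np.round(r[0],1),np.round(r[1],1),round(r[2],2));return q
rect(.0045,.2,285,480,185,285,"plate+")
rect(.065,.09,285,480,185,285,"tops")
rect(.065,.09,366,382,222,285,"fence")
rect(.05,.072,430,445,235,285,"endwall")
q=rect(.066,.09,380,460,185,225,"sleeve")
q=rect(.03,.062,385,402,190,200,"button")
print(np.median(P[230:300,500:560,2]))
R=cv2.Rodrigues(ctrl.get_obs()["tool_rot"])[0];print(np.round(R,3))
k=cv2.imread("pics/top0.png")[180:290,285:485];cv2.imwrite("pics/c1.png",cv2.resize(k,None,fx=4,fy=4,interpolation=2))
k=cv2.imread("pics/top0.png")[190:315,150:270];cv2.imwrite("pics/c2.png",cv2.resize(k,None,fx=3,fy=3,interpolation=2))
E
```

```text
[0.606  0.3129 0.0631] 186 213 43.5 [150 145 136]
[0.6067 0.196  0.0635] 238 213 43.5 [ 32  65 129]
[0.5218 0.2297 0.0634] 222 251 43.0 [153 147 139]
[0.4136 0.3489 0.0634] 166 298 44.6 [152 147 138]
plate+ 12126 0.0092 [ 572.9 -138.4] [235.8 461. ] 1.18
tops 2875 0.0728 [ 567.  -138.5] [159.1 396.3] 1.03
fence 235 0.0751 [ 540.  -104.3] [106.2   9.6] 0.39
endwall 113 0.0587 [ 521.5 -261.1] [ 7.8 61.2] 89.31
sleeve 1299 0.0736 [ 626.5 -212.4] [ 37.1 178.8] 0.23
button 10 0.0603 [ 650.1 -152.4] [ 5.  13.1] 0.66
-0.0004892420247574915
[[-0.9    0.437 -0.001]
 [ 0.437  0.9   -0.001]
 [ 0.    -0.002 -1.   ]]
```

View pics/c1.png

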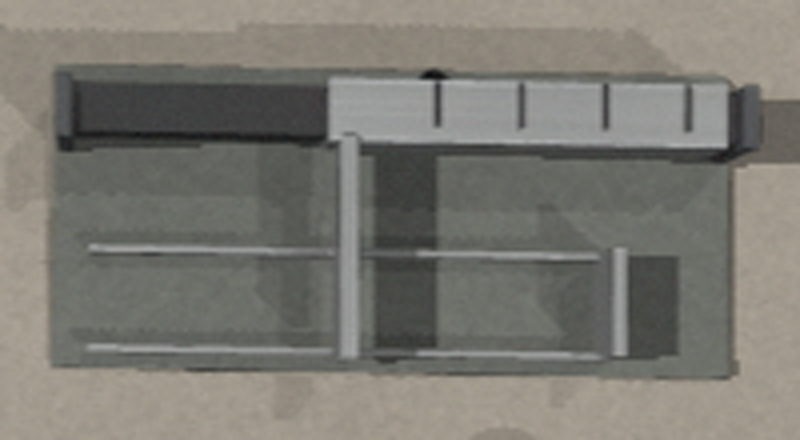

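View pics/c2.png

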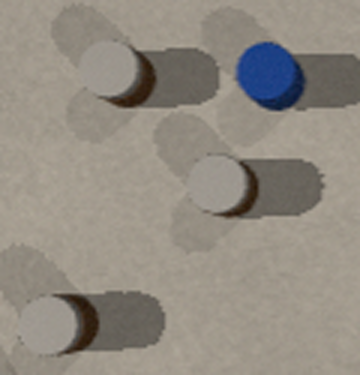

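Only three ambers are on the bench, at (186,213), (222,251) and (166,298), with (238,213) blue. That means the final hole is 0.000. The crop shows the button tip at full-image (393,198), which is about world (0.65,-0.155). The rack origin is near (0.5715,-0.1375) with yaw about 0.3°, and the measured sizes agree.

```bash
python3 -m crank '0.0354 -0.0717 0 -0.0709;0.0354 -0.0717 0 -0.0709;0.0354 -0.0717 0 -0.0709;0.0354 -0.0717 0 -0.0709;0.0354 -0.0717 0 -0.0709' 100 30
python3 -m crank '0.0354 -0.0717 0 -0.0709;0.0354 -0.0717 0 -0.0709;0.0354 -0.0717 0 -0.0709;0.0354 -0.0717 0 -0.0709;0.0354 -0.0717 0 -0.0709'
python3 -m crank '0.0354 -0.0717 0 0;0.0354 -0.0717 0 0;0.0354 -0.0717 0 0;0.0354 -0.0717 0 0;0.0354 -0.0717 0 0'
python3 -m crank '0.0354 -0.0717 0 0;0.0354 -0.0717 0 0;0.0354 -0.0717 0 0;0.0354 -0.0717 0 0;0.0354 -0.0717 0 0'
python3 -m crank '0 0 -0.04 0;0 0 -0.02 0;0 0 0 0;0 0 0 0;0 0 0 0'
python3 - <<'E'
from meas import *
im,d,c=snap("wrist","w1");R=cv2.Rodrigues(ctrl.get_obs()["tool_rot"])[0];print(np.round(R,3),ctrl.get_obs()["q"])
E
```

```text
t: 0.57
tool_pos: [0.3615, 0.3813, 0.2309]
tool_rot: [-1.525, -2.747, 0.001]
contact_force: [1.2, 0.6, 0.4]
opening: 0.0853
grip_force: 0.0
t: 0.98
tool_pos: [0.4501, 0.2019, 0.2312]
tool_rot: [2.221, 2.221, 0.0]
contact_force: [2.3, -0.1, -0.8]
opening: 0.0854
grip_force: 0.0
t: 1.4
tool_pos: [0.5387, 0.0225, 0.2311]
tool_rot: [-2.216, -2.227, -0.0]
contact_force: [0.4, 0.8, 0.1]
opening: 0.0854
grip_force: 0.0
t: 1.82
tool_pos: [0.6272, -0.1566, 0.2308]
tool_rot: [-2.215, -2.227, 0.0]
contact_force: [1.0, -0.1, -0.1]
opening: 0.0854
grip_force: 0.0
t: 2.23
tool_pos: [0.6267, -0.1536, 0.2017]
tool_rot: [2.214, 2.229, 0.0]
contact_force: [0.6, 1.3, -0.4]
opening: 0.0858
grip_force: 0.0
[[-0.007  1.     0.001]
 [ 1.     0.007 -0.   ]
 [-0.     0.001 -1.   ]] [-3.55582124e-01  1.18153597e-01  1.59213404e+00  7.17278160e-05
  1.43005529e+00 -3.62411555e-01]
```

View pics/w1.png

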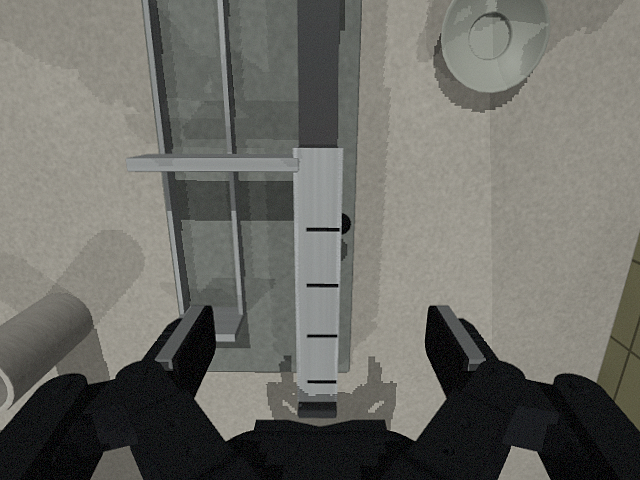

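The wrist view shows the sleeve at columns 295–343, the first hole line at (322,230) and the button at (346,224). I'll cast rays to refine, then descend.

```bash
python3 - <<'E'
from h import *
c=cal("wrist");print(ctrl.get_obs()["tool_pos"])
for u,v,z in((322,230,.074),(296,230,.074),(342,230,.074),(346,224,.056),(322,285,.074),(322,336,.074),(322,381,.074),(210,157,.076)):print(u,v,np.round(onz(c,u,v,z),4))
E
python3 -m crank '0 0 -0.083 0;0 0 -0.08 0;0 0 -0.07 0;0 0 -0.05 0;0 0 -0.03 0'
python3 -m crank '0 0 -0.02 0;0 0 0 0;0 0 0 0;0 0 0 0;0 0 0 0'
```

```text
[ 0.62700525 -0.15367674  0.20235678]
322 230 [ 0.6278 -0.156   0.074 ]
296 230 [ 0.6077 -0.1561  0.074 ]
342 230 [ 0.6432 -0.1559  0.074 ]
346 224 [ 0.6476 -0.1561  0.056 ]
322 285 [ 0.6282 -0.2025  0.074 ]
322 336 [ 0.6285 -0.2502  0.074 ]
322 381 [ 0.6289 -0.2967  0.074 ]
210 157 [ 0.5464 -0.1008  0.076 ]
t: 2.7
tool_pos: [0.6251, -0.1532, 0.0418]
tool_rot: [-2.212, -2.226, 0.003]
contact_force: [-0.5, 0.2, -1.1]
opening: 0.0856
grip_force: 0.0
t: 3.12
tool_pos: [0.6286, -0.1553, 0.0375]
tool_rot: [2.213, 2.225, 0.003]
contact_force: [0.1, -0.4, -0.5]
opening: 0.0851
grip_force: 0.0
```

```bash
python3 -m crank '-0.001 -0.002 -0.008 0;0 0 0 0;0 0 0 0;0 0 0 0;0 0 0 0' 0 30
python3 -m crank '0 0 0 0;0 0 0 0;0 0 0 0;0 0 0 0;0 0 0 0'
python3 -m crank '0 0 0 0;0 0 0 0;0 0 0 0;0 0 0 0;0 0 0 0'
```

```text
t: 3.53
tool_pos: [0.6247, -0.1559, 0.0317]
tool_rot: [-2.213, -2.224, 0.006]
contact_force: [-10.2, -0.1, 10.7]
opening: 0.0357
grip_force: 33.0
t: 3.95
tool_pos: [0.6247, -0.1559, 0.0318]
tool_rot: [-2.213, -2.225, 0.005]
contact_force: [-8.6, 0.1, 9.5]
opening: 0.0357
grip_force: 32.7
t: 4.37
tool_pos: [0.6247, -0.1559, 0.0318]
tool_rot: [-2.213, -2.225, 0.005]
contact_force: [-8.7, 0.6, 9.4]
opening: 0.0354
grip_force: 32.7
```

```bash
python3 -m crank '0 0.006 0 0;0 0.01 0 0;0 0.01 0 0;0 0.01 0 0;0 0.01 0 0'
python3 -m crank '0 0.01 0 0;0 0.01 0 0;0 0.01 0 0;0 0.01 0 0;0 0.008 0 0'
python3 -m crank '0 0.003 0 0;0 0 0 0;0 0 0 0;0 0 0 0;0 0 0 0'
```

```text
t: 4.78
tool_pos: [0.6246, -0.1346, 0.0318]
tool_rot: [-2.215, -2.226, 0.009]
contact_force: [-9.8, -4.6, 8.0]
opening: 0.0359
grip_force: 31.9
t: 5.2
tool_pos: [0.6245, -0.1092, 0.0317]
tool_rot: [-2.213, -2.225, 0.007]
contact_force: [-10.7, -2.8, 9.6]
opening: 0.0357
grip_force: 32.2
t: 5.62
tool_pos: [0.6246, -0.108, 0.0318]
tool_rot: [-2.213, -2.226, 0.007]
contact_force: [-10.0, -1.1, 9.7]
opening: 0.0353
grip_force: 32.1
```

```bash
python3 -m crank '0 0.003 0 0;0 0.002 0 0;0 0 0 0;0 0 0 0;0 0 0 0'
python3 -c "
from h import *
im,d,c=snap('top','t1');P=cloud(c,d);m=np.zeros((480,640),bool);m[222:285,330:385]=1;m&=(P[...,2]>.066)&(P[...,2]<.085)
print(cv2.minAreaRect((P[m][:,:2]*1000).astype(np.float32)))
im,d,c=snap('wrist','w2')"
```

```text
t: 6.03
tool_pos: [0.6246, -0.1077, 0.0318]
tool_rot: [-2.215, -2.227, 0.011]
contact_force: [-9.4, -8.9, 7.1]
opening: 0.0357
grip_force: 31.9
((0.0, 0.0), (0.0, 0.0), 0.0)
```

View pics/w2.png

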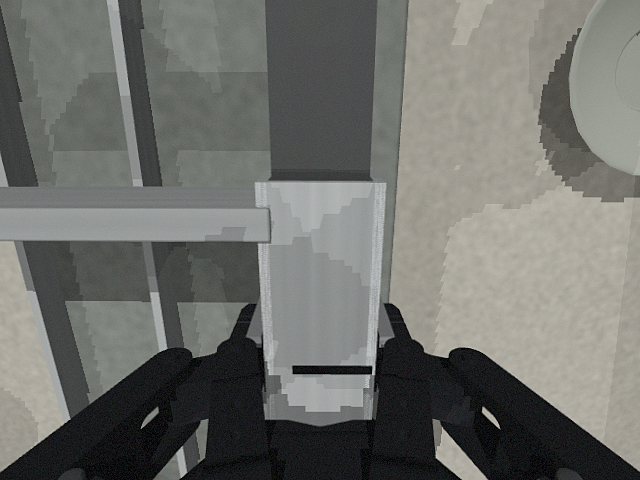

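The fence moved 47.9 mm and then held against a push, so it is locked at hole 0.047 (wrist view: fence at row 225, hole line at (332,369)). Next hole.

```bash
python3 -m crank '0 -0.004 0 0;0 0 0 0;0 0 0 0;0 0 0 0;0 0 0 0' 100 30
python3 -m crank '0 -0.04 0 0;0 -0.04 0 0;0 -0.018 0 0;0 0 0 0;0 0 0 0'
python3 -m crank '0 0 0 0;0 0 0 0;0 0 0 0;0 0 0 0;0 0 0 0' 0 30
python3 -m crank '0 0 0 0;0 0 0 0;0 0 0 0;0 0 0 0;0 0 0 0'
python3 -m crank '0 0.006 0 0;0 0.01 0 0;0 0.01 0 0;0 0.01 0 0;0 0.01 0 0'
python3 -m crank '0 0.01 0 0;0 0.01 0 0;0 0.01 0 0;0 0.01 0 0;0 0.008 0 0'
python3 -m crank '0 0.003 0 0;0 0 0 0;0 0 0 0;0 0 0 0;0 0 0 0'
python3 -m crank '0 0.003 0 0;0 0.002 0 0;0 0 0 0;0 0 0 0;0 0 0 0'
```

```text
t: 6.55
tool_pos: [0.6264, -0.1064, 0.0307]
tool_rot: [-2.215, -2.228, -0.0]
contact_force: [-0.2, 0.0, 0.9]
opening: 0.0853
grip_force: 0.0
t: 6.97
tool_pos: [0.6263, -0.1556, 0.0307]
tool_rot: [-2.216, -2.226, -0.001]
contact_force: [0.5, -0.4, 0.1]
opening: 0.0854
grip_force: 0.0
t: 7.38
tool_pos: [0.6247, -0.1551, 0.0317]
tool_rot: [-2.212, -2.225, 0.005]
contact_force: [-10.6, 1.9, 10.8]
opening: 0.0358
grip_force: 33.3
t: 7.8
tool_pos: [0.6247, -0.1551, 0.0317]
tool_rot: [-2.212, -2.225, 0.004]
contact_force: [-9.4, 1.9, 8.0]
opening: 0.0356
grip_force: 33.0
t: 8.22
tool_pos: [0.6247, -0.1343, 0.0317]
tool_rot: [-2.214, -2.227, 0.008]
contact_force: [-9.1, -4.6, 7.4]
opening: 0.0357
grip_force: 32.1
t: 8.63
tool_pos: [0.6246, -0.1089, 0.0317]
tool_rot: [-2.213, -2.226, 0.007]
contact_force: [-9.4, -2.6, 9.3]
opening: 0.0358
grip_force: 18.9
t: 9.05
tool_pos: [0.6246, -0.108, 0.0317]
tool_rot: [-2.213, -2.226, 0.007]
contact_force: [-10.5, -2.5, 8.4]
opening: 0.0354
grip_force: 30.8
t: 9.47
tool_pos: [0.6246, -0.1077, 0.0317]
tool_rot: [2.215, 2.228, -0.011]
contact_force: [-9.7, -10.2, 7.5]
opening: 0.0358
grip_force: 30.5
```

```bash
python3 -m crank '0 -0.004 0 0;0 0 0 0;0 0 0 0;0 0 0 0;0 0 0 0' 100 30
python3 -m crank '0 -0.04 0 0;0 -0.04 0 0;0 -0.018 0 0;0 0 0 0;0 0 0 0'
python3 -m crank '0 0 0 0;0 0 0 0;0 0 0 0;0 0 0 0;0 0 0 0' 0 30
python3 -m crank '0 0 0 0;0 0 0 0;0 0 0 0;0 0 0 0;0 0 0 0'
python3 -m crank '0 0.006 0 0;0 0.01 0 0;0 0.01 0 0;0 0.01 0 0;0 0.01 0 0'
python3 -m crank '0 0.01 0 0;0 0.01 0 0;0 0.01 0 0;0 0.01 0 0;0 0.008 0 0'
python3 -m crank '0 0.003 0 0;0 0 0 0;0 0 0 0;0 0 0 0;0 0 0 0'
python3 -m crank '0 0.003 0 0;0 0.002 0 0;0 0 0 0;0 0 0 0;0 0 0 0'
python3 -m crank '0 -0.004 0 0;0 0 0 0;0 0 0 0;0 0 0 0;0 0 0 0' 100 30
python3 -m crank '0 -0.02 0.08 0;0 0 0.08 0;0 0 0.08 0;0 0 0.05 0;0 0 0.02 0'
python3 -m crank '0 -0.08 0.02 0;0 -0.05 0 0;0 0 0 0;0 0 0 0;0 0 0 0'
python3 - <<'E'
from meas import *
im,d,c=snap("wrist","w3");P=cloud(c,d)
im,d,c=snap("top","t3")
for j in jars(im,d,c):print(*j)
E
```

```text
t: 9.88
tool_pos: [0.6264, -0.1063, 0.0306]
tool_rot: [-2.215, -2.228, -0.0]
contact_force: [-0.1, 0.3, -0.2]
opening: 0.0857
grip_force: 0.0
t: 10.3
tool_pos: [0.6263, -0.1556, 0.0307]
tool_rot: [-2.216, -2.226, -0.001]
contact_force: [-0.5, -0.9, -0.0]
opening: 0.0856
grip_force: 0.0
t: 10.72
tool_pos: [0.6247, -0.1551, 0.0317]
tool_rot: [-2.212, -2.225, 0.005]
contact_force: [-9.0, 1.6, 11.5]
opening: 0.0359
grip_force: 33.1
t: 11.13
tool_pos: [0.6247, -0.1552, 0.0317]
tool_rot: [-2.212, -2.225, 0.004]
contact_force: [-8.0, 2.2, 9.1]
opening: 0.0356
grip_force: 32.8
t: 11.55
tool_pos: [0.6247, -0.1343, 0.0318]
tool_rot: [-2.214, -2.227, 0.008]
contact_force: [-8.3, -5.4, 9.1]
opening: 0.0358
grip_force: 31.9
t: 11.97
tool_pos: [0.6246, -0.1089, 0.0317]
tool_rot: [-2.213, -2.226, 0.007]
contact_force: [-10.0, -0.6, 9.1]
opening: 0.0361
grip_force: 32.4
t: 12.38
tool_pos: [0.6246, -0.108, 0.0317]
tool_rot: [-2.213, -2.226, 0.007]
contact_force: [-10.2, -3.6, 9.6]
opening: 0.0359
grip_force: 32.4
t: 12.8
tool_pos: [0.6246, -0.1077, 0.0318]
tool_rot: [2.215, 2.227, -0.011]
contact_force: [-9.6, -9.9, 8.1]
opening: 0.0358
grip_force: 32.1
t: 13.22
tool_pos: [0.6264, -0.1063, 0.0307]
tool_rot: [-2.215, -2.228, -0.0]
contact_force: [0.8, 0.1, -1.7]
opening: 0.0853
grip_force: 0.0
t: 13.63
tool_pos: [0.629, -0.1172, 0.1922]
tool_rot: [2.209, 2.222, 0.007]
contact_force: [0.6, -1.1, -0.0]
opening: 0.0856
grip_force: 0.0
t: 14.05
tool_pos: [0.6257, -0.1809, 0.1941]
tool_rot: [-2.213, -2.225, 0.001]
contact_force: [0.1, 0.0, -0.4]
opening: 0.0855
grip_force: 0.0
[0.6062 0.3129 0.0633] 186 212 43.5 [158 152 143]
[0.607  0.1961 0.0631] 238 213 43.4 [ 38  74 146]
[0.5216 0.2297 0.0632] 222 251 42.7 [181 175 165]
[0.414  0.3488 0.0634] 166 298 45.1 [160 154 146]
```

View pics/w3.png

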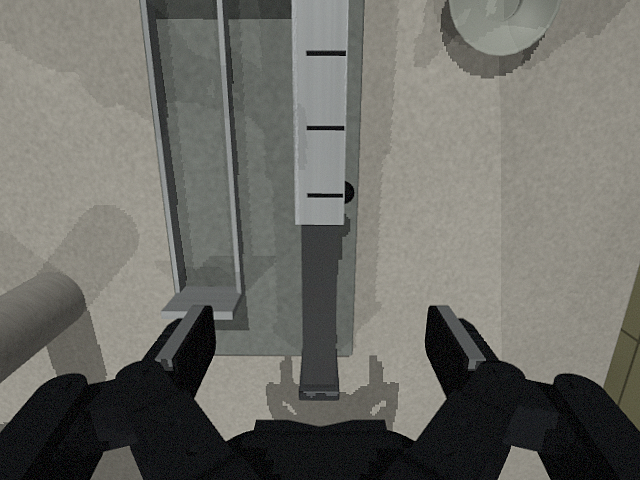

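The last hole line (325,195) lines up with the sprung-out button (349,192), so the fence is at 0.141. The jars have not moved. Next I fetch jar B at (0.5217,0.2297).

```bash
python3 -m crank '-0.0173 0.0685 0 0;-0.0173 0.0685 0 0;-0.0173 0.0685 0 0;-0.0173 0.0685 0 0;-0.0173 0.0685 0 0'
python3 -m crank '-0.0173 0.0685 0 0;-0.0173 0.0685 0 0;-0.0173 0.0685 0 0;-0.0173 0.0685 0 0;-0.0173 0.0685 0 0'
python3 -m crank '-0.0173 0.0685 0 0;-0.0173 0.0685 0 0;0 0 0 0;0 0 0 0;0 0 0 0'
python3 - <<'E'
from meas import *
im,d,c=ctrl.get_image("top")+(cal("top"),);print("top",*jars(im,d,c),sep="\n")
cw=cal("wrist");im,d,_=snap("wrist","w4")
print(np.round(proj(cw,np.array([.5217,.2297,.064])),1))
P=cloud(cw,d);m=(P[...,2]>.058)&(P[...,2]<.07)&(P[...,0]<.6)&(im.min(2)>90);v,u=np.nonzero(m)
print(m.sum(),np.round(P[m].mean(0),4) if m.any() else 0, cv2.minEnclosingCircle(P[m][:,:2].astype(np.float32)))
E
```

```text
t: 14.57
tool_pos: [0.5821, -0.008, 0.1953]
tool_rot: [-2.214, -2.228, 0.0]
contact_force: [0.7, 0.7, -0.4]
opening: 0.0854
grip_force: 0.0
t: 14.98
tool_pos: [0.5385, 0.1633, 0.1955]
tool_rot: [-2.214, -2.229, 0.0]
contact_force: [0.8, 0.2, 0.6]
opening: 0.0853
grip_force: 0.0
t: 15.4
tool_pos: [0.5221, 0.2295, 0.1954]
tool_rot: [2.214, 2.229, -0.001]
contact_force: [0.4, 0.7, 0.4]
opening: 0.0853
grip_force: 0.0
top
(array([0.6071, 0.196 , 0.0631]), 238, 213, np.float64(43.5), array([ 37,  76, 150]))
(array([0.5233, 0.2256, 0.0632]), 224, 250, np.float64(41.8), array([169, 162, 153]))
(array([0.4231, 0.3413, 0.063 ]), 170, 294, np.float64(32.6), array([154, 148, 139]))
[320.4 225. ]
7141 [0.4798 0.3002 0.0641] ((0.49395060539245605, 0.20581567287445068), 0.18865707516670227)
```

```bash
python3 - <<'E'
from meas import *
c=cal("wrist");im=cv2.imread("pics/w4.png")[:,:,::-1];d=np.load("pics/w4.npy");P=cloud(c,d)
m=((P[...,2]>.058)&(P[...,2]<.07)).astype(np.uint8)
n,l,s,_=cv2.connectedComponentsWithStats(m)
for i in range(1,n):
  if s[i,4]>500:
    q=P[l==i];(a,r)=cv2.minEnclosingCircle(q[:,:2].astype(np.float32));print(s[i],np.round(a,4),round(r,4),q.mean(0).round(4),im[l==i].mean(0).astype(int))
E
```

```text
[ 129   19   68   72 3672] [0.4121 0.35  ] 0.0227 [0.4131 0.3501 0.0641] [125 124 118]
[ 404   79   64   66 3191] [0.6044 0.3131] 0.0225 [0.6037 0.3134 0.064 ] [139 137 131]
[ 289  196   57   56 2493] [0.5192 0.2291] 0.0226 [0.5192 0.2302 0.0642] [140 138 132]
[ 394  237   56   54 2313] [0.6042 0.1954] 0.0226 [0.6036 0.1968 0.0641] [ 31  59 118]
[ 279  396  167   29 1299] [0.5618 0.0498] 0.0789 [0.5661 0.0452 0.0633] [52 54 54]
```

View pics/w4.png

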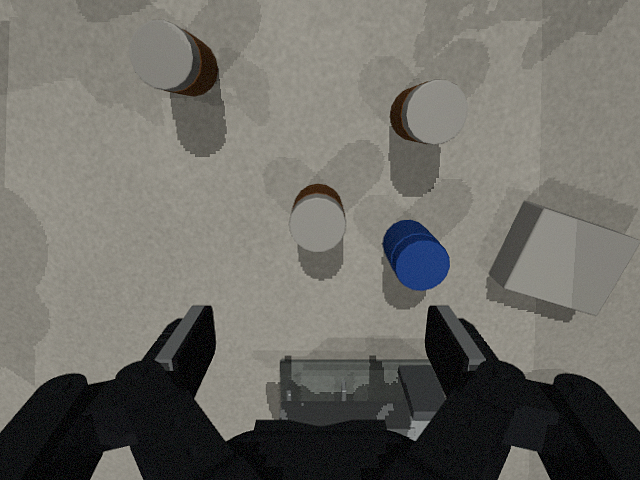

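White-capped amber B sits at (317,223), between the finger lines, and the blue look-alike is at (416,262). Wrist and top measurements agree to 2 mm. Descending on B.

```bash
python3 -m crank '-0.002 0 -0.08 0;0 0 -0.08 0;0 0 -0.08 0;0 0 -0.06 0;0 0 -0.03 0'
python3 -m crank '0 0 -0.017 0;0 0 0 0;0 0 0 0;0 0 0 0;0 0 0 0' - 40
python3 -m crank '0 0 0 0;0 0 0 0;0 0 0 0;0 0 0 0;0 0 0 0' 0 40
python3 -m crank '0 0 0 0;0 0 0 0;0 0 0 0;0 0 0 0;0 0 0 0'
python3 -m crank '0 0 0.04 0;0 0 0.08 0;0 0 0.08 0;0 0 0.08 0;0 0 0.05 0'
python3 -m crank '0 0 0 0;0 0 0 0;0 0 0 0;0 0 0 0;0 0 0 0'
```

```text
t: 15.92
tool_pos: [0.5186, 0.2268, 0.0256]
tool_rot: [-2.215, -2.222, 0.011]
contact_force: [-0.9, -0.9, -0.9]
opening: 0.0854
grip_force: 0.0
t: 16.33
tool_pos: [0.5233, 0.2296, 0.0245]
tool_rot: [2.215, 2.226, 0.005]
contact_force: [0.4, -0.5, 0.8]
opening: 0.0855
grip_force: 0.0
t: 16.75
tool_pos: [0.522, 0.2295, 0.023]
tool_rot: [2.215, 2.227, 0.001]
contact_force: [-0.9, -0.4, 3.9]
opening: 0.0452
grip_force: 41.1
t: 17.17
tool_pos: [0.522, 0.2295, 0.023]
tool_rot: [2.215, 2.227, 0.001]
contact_force: [-0.6, -0.2, 4.8]
opening: 0.0456
grip_force: 41.1
t: 17.58
tool_pos: [0.5226, 0.2296, 0.1911]
tool_rot: [2.214, 2.226, 0.006]
contact_force: [1.0, 1.0, -0.2]
opening: 0.0455
grip_force: 41.5
t: 18.0
tool_pos: [0.5201, 0.2288, 0.1843]
tool_rot: [-2.214, -2.226, 0.007]
contact_force: [1.1, -0.0, -1.7]
opening: 0.0455
grip_force: 41.5
```

```bash
python3 -m crank '0 -0.04 0 0;0 -0.075 0 0;0 -0.075 0 0;0 -0.075 0 0;0 -0.075 0 0'
python3 -m crank '0 -0.075 0 0;0 -0.075 0 0;0 -0.075 0 0;0 -0.075 0 0;0 -0.075 0 0'
python3 -m crank '0 -0.075 0 0;0 -0.075 0 0;0 -0.041 0 0;0 -0.01 0 0;0 0 0 0'
python3 -m crank '0 0 0 0;0 0 0 0;0 0 0 0;0 0 0 0;0 0 0 0'
python3 -c "
from h import *
c=cal('wrist');im,d,_=snap('wrist','w5');print(ctrl.get_obs()['tool_pos'])
for p in [(.5205,-.258,.06),(.493,-.15,.024),(.547,-.15,.024)]:print(p,proj(c,np.array(p)))"
```

```text
t: 18.42
tool_pos: [0.5205, 0.0579, 0.1856]
tool_rot: [-2.213, -2.227, 0.003]
contact_force: [0.9, -0.9, -2.3]
opening: 0.0454
grip_force: 41.5
t: 18.83
tool_pos: [0.5205, -0.1298, 0.1857]
tool_rot: [-2.214, -2.226, 0.001]
contact_force: [1.0, 0.4, -1.8]
opening: 0.0451
grip_force: 41.5
t: 19.25
tool_pos: [0.5207, -0.2297, 0.1857]
tool_rot: [-2.216, -2.223, 0.001]
contact_force: [-0.5, 0.8, -2.7]
opening: 0.0454
grip_force: 41.5
t: 19.67
tool_pos: [0.5217, -0.2278, 0.1874]
tool_rot: [2.214, 2.229, 0.0]
contact_force: [0.2, 0.5, -2.0]
opening: 0.0451
grip_force: 41.5
[ 0.52169224 -0.22798914  0.18738831]
(0.5205, -0.258, 0.06) (np.float64(319.38068427447956), np.float64(264.1128916599546))
(0.493, -0.15, 0.024) (np.float64(285.8003651846868), np.float64(121.20844097207333))
(0.547, -0.15, 0.024) (np.float64(353.39927260690433), np.float64(121.63007863812298))
```

View pics/w5.png

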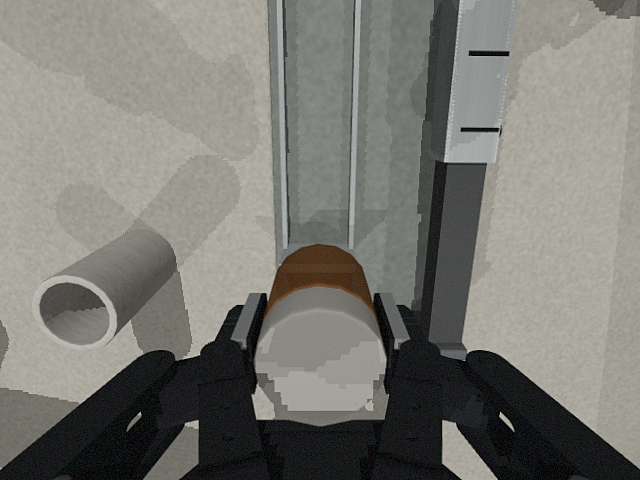

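The jar hangs over the channel: wall strips at columns 282 and 354 (row 121), jar at 320. Channel centre is within 2 mm of the tool, so I descend.

```bash
python3 -m crank '-0.003 0 -0.06 0;0 0 -0.07 0;0 0 -0.06 0;0 0 -0.05 0;0 0 -0.03 0'
python3 -m crank '0 0 -0.02 0;0 0 -0.01 0;0 0 0 0;0 0 0 0;0 0 0 0'
python3 -m crank '0 -0.004 0 0;0 -0.004 0 0;0 -0.004 0 0;0 0 0 0;0 0 0 0'
```

```text
t: 20.13
tool_pos: [0.5182, -0.2273, 0.0487]
tool_rot: [-2.212, -2.224, 0.002]
contact_force: [0.2, 0.3, -2.7]
opening: 0.0453
grip_force: 41.5
t: 20.55
tool_pos: [0.5212, -0.2294, 0.0391]
tool_rot: [2.213, 2.225, 0.001]
contact_force: [0.7, 0.1, -1.9]
opening: 0.0456
grip_force: 41.5
t: 20.97
tool_pos: [0.5204, -0.2345, 0.0377]
tool_rot: [2.216, 2.227, 0.002]
contact_force: [0.5, 2.9, -0.8]
opening: 0.0454
grip_force: 41.7
```

```bash
python3 -m crank '0 -0.002 -0.006 0;0 0 -0.005 0;0 0 -0.004 0;0 0 0 0;0 0 0 0'
python3 -m crank '0 0 0 0;0 0 0 0;0 0 0 0;0 0 0 0;0 0 0 0'
```

```text
t: 21.38
tool_pos: [0.5203, -0.2345, 0.031]
tool_rot: [-2.214, -2.226, -0.002]
contact_force: [-2.5, 8.6, 8.7]
opening: 0.0453
grip_force: 42.4
t: 21.8
tool_pos: [0.5203, -0.2345, 0.031]
tool_rot: [-2.214, -2.226, -0.002]
contact_force: [-2.7, 9.1, 7.8]
opening: 0.0453
grip_force: 42.4
```

```bash
python3 -m crank '0 0.004 0.003 0;0 0 0 0;0 0 0 0;0 0 0 0;0 0 0 0'
python3 -m crank '0 0 0 0;0 0 0 0;0 0 0 0;0 0 0 0;0 0 0 0' 100 40
python3 -m crank '0 0 0.04 0;0 0 0.08 0;0 0 0.08 0;0 0 0.08 0;0 0 0.04 0'
python3 -m crank '0.0113 0.073 0 0;0.0113 0.073 0 0;0.0113 0.073 0 0;0.0113 0.073 0 0;0.0113 0.073 0 0'
python3 -m crank '0.0113 0.073 0 0;0.0113 0.073 0 0;0.0113 0.073 0 0;0.0113 0.073 0 0;0.0113 0.073 0 0'
python3 -m crank '0.0113 0.073 0 0;0.0113 0.073 0 0;0.0113 0.073 0 0;0.0113 0.073 0 0;0.0113 0.073 0 0'
python3 -m crank '0 0 0 0;0 0 0 0;0 0 0 0;0 0 0 0;0 0 0 0'
cat > ws.py <<'E'
from meas import *
import sys
c=cal("wrist");print(ctrl.get_obs()["tool_pos"]);im,d,_=snap("wrist",sys.argv[1]);P=cloud(c,d)
m=((P[...,2]>.058)&(P[...,2]<.082)).astype(np.uint8)
n,l,s,_=cv2.connectedComponentsWithStats(m)
for i in range(1,n):
  if s[i,4]>300:
    q=P[l==i];(a,r)=cv2.minEnclosingCircle(q[:,:2].astype(np.float32));print(s[i],np.round(a,4),round(r,4),q.mean(0).round(4),im[l==i].mean(0).astype(int))
im,d,c=snap("top",sys.argv[1]+"t");print(*jars(im,d,c),sep="\n")
E
python3 ws.py w6
```

```text
t: 22.22
tool_pos: [0.5199, -0.234, 0.0311]
tool_rot: [2.216, 2.227, -0.001]
contact_force: [0.8, -0.6, -1.8]
opening: 0.0454
grip_force: 41.5
t: 22.63
tool_pos: [0.5202, -0.2338, 0.0315]
tool_rot: [2.215, 2.227, 0.0]
contact_force: [0.1, 0.1, -0.4]
opening: 0.0852
grip_force: 0.0
t: 23.05
tool_pos: [0.5221, -0.2349, 0.1977]
tool_rot: [2.21, 2.222, 0.003]
contact_force: [0.6, 0.1, 0.3]
opening: 0.0858
grip_force: 0.0
t: 23.47
tool_pos: [0.5483, -0.0497, 0.1916]
tool_rot: [2.216, 2.226, 0.001]
contact_force: [0.4, 0.5, 0.4]
opening: 0.0854
grip_force: 0.0
t: 23.88
tool_pos: [0.5765, 0.1332, 0.1915]
tool_rot: [2.215, 2.227, 0.0]
contact_force: [1.5, -0.0, -0.1]
opening: 0.0854
grip_force: 0.0
t: 24.3
tool_pos: [0.6047, 0.3157, 0.1913]
tool_rot: [2.215, 2.228, 0.0]
contact_force: [0.5, -0.7, 0.5]
opening: 0.0848
grip_force: 0.0
t: 24.72
tool_pos: [0.6049, 0.3125, 0.1914]
tool_rot: [2.217, 2.226, -0.0]
contact_force: [0.1, 1.1, 0.2]
opening: 0.0856
grip_force: 0.0
[0.60489348 0.31254785 0.19138032]
[  34  147   64   60 2902] [0.4117 0.3505] 0.0228 [0.4136 0.3514 0.064 ] [129 127 121]
[ 292  197   57   57 2553] [0.6039 0.3137] 0.0224 [0.604  0.3147 0.0641] [136 134 128]
[ 295  331   51   47 1871] [0.6044 0.1965] 0.0226 [0.6041 0.1984 0.0639] [ 26  53 111]
(array([0.6066, 0.3126, 0.0633]), 186, 212, np.float64(43.5), array([175, 168, 159]))
(array([0.6064, 0.1964, 0.0634]), 238, 214, np.float64(42.9), array([ 39,  77, 153]))
(array([ 0.5191, -0.2437,  0.0701]), 433, 256, np.float64(61.8), array([177, 171, 161]))
```

```bash
python3 -m crank '0 0.001 -0.08 0;0 0 -0.08 0;0 0 -0.08 0;0 0 -0.055 0;0 0 -0.03 0'
python3 -m crank '0 0 -0.012 0;0 0 0 0;0 0 0 0;0 0 0 0;0 0 0 0' - 40
python3 -m crank '0 0 0 0;0 0 0 0;0 0 0 0;0 0 0 0;0 0 0 0' 0 40
python3 -m crank '0 0 0 0;0 0 0 0;0 0 0 0;0 0 0 0;0 0 0 0'
python3 -m crank '0 0 0.04 0;0 0 0.08 0;0 0 0.08 0;0 0 0.08 0;0 0 0.05 0'
python3 -m crank '0 0 0 0;0 0 0 0;0 0 0 0;0 0 0 0;0 0 0 0'
```

```text
t: 25.23
tool_pos: [0.6019, 0.3123, 0.0237]
tool_rot: [-2.215, -2.224, 0.011]
contact_force: [-0.3, -0.4, -1.1]
opening: 0.0852
grip_force: 0.0
t: 25.65
tool_pos: [0.6067, 0.315, 0.0258]
tool_rot: [2.214, 2.226, 0.007]
contact_force: [0.0, -0.7, -0.2]
opening: 0.0852
grip_force: 0.0
t: 26.07
tool_pos: [0.6052, 0.3145, 0.0235]
tool_rot: [2.215, 2.227, 0.001]
contact_force: [0.5, -0.1, 3.5]
opening: 0.0449
grip_force: 41.1
t: 26.48
tool_pos: [0.6052, 0.3144, 0.0234]
tool_rot: [2.215, 2.227, 0.001]
contact_force: [0.1, -0.2, 5.2]
opening: 0.0452
grip_force: 41.3
t: 26.9
tool_pos: [0.6055, 0.3146, 0.1913]
tool_rot: [2.215, 2.226, 0.005]
contact_force: [-0.5, 0.5, -0.3]
opening: 0.0454
grip_force: 41.4
t: 27.32
tool_pos: [0.6033, 0.3137, 0.1842]
tool_rot: [-2.214, -2.226, 0.008]
contact_force: [-0.1, 0.4, -0.7]
opening: 0.0451
grip_force: 41.4
```

```bash
python3 -m crank '-0.0121 -0.0709 0 0;-0.0121 -0.0709 0 0;-0.0121 -0.0709 0 0;-0.0121 -0.0709 0 0;-0.0121 -0.0709 0 0'
python3 -m crank '-0.0121 -0.0709 0 0;-0.0121 -0.0709 0 0;-0.0121 -0.0709 0 0;-0.0121 -0.0709 0 0;-0.0121 -0.0709 0 0'
python3 -m crank '-0.0121 -0.0709 0 0;-0.0121 -0.0709 0 0;-0.0121 -0.0709 0 0;-0.0121 -0.0709 0 0;0 0 0 0'
python3 -m crank '0 0 0 0;0 0 0 0;0 0 0 0;0 0 0 0;0 0 0 0'
```

```text
t: 27.73
tool_pos: [0.5732, 0.1355, 0.1859]
tool_rot: [-2.214, -2.227, 0.004]
contact_force: [0.4, -0.3, -1.0]
opening: 0.0454
grip_force: 41.6
t: 28.15
tool_pos: [0.5429, -0.0417, 0.1862]
tool_rot: [-2.214, -2.226, 0.002]
contact_force: [0.2, -0.1, -1.4]
opening: 0.0451
grip_force: 41.6
t: 28.57
tool_pos: [0.5183, -0.1871, 0.1864]
tool_rot: [-2.222, -2.22, 0.005]
contact_force: [0.2, 0.5, -1.2]
opening: 0.0452
grip_force: 41.6
t: 28.98
tool_pos: [0.5203, -0.1809, 0.1876]
tool_rot: [-2.213, -2.229, 0.0]
contact_force: [0.5, 0.3, -0.6]
opening: 0.0454
grip_force: 41.6
```

```bash
python3 -m crank '0 0 -0.06 0;0 0 -0.07 0;0 0 -0.06 0;0 0 -0.05 0;0 0 -0.03 0'
python3 -m crank '0 0 -0.02 0;0 0 -0.01 0;0 0 0 0;0 0 0 0;0 0 0 0'
python3 -m crank '0 -0.005 0 0;0 -0.005 0 0;0 -0.004 0 0;0 0 0 0;0 0 0 0'
python3 -m crank '0 -0.002 -0.006 0;0 0 -0.005 0;0 0 -0.004 0;0 0 0 0;0 0 0 0'
python3 -m crank '0 0 0 0;0 0 0 0;0 0 0 0;0 0 0 0;0 0 0 0'
```

```text
t: 29.4
tool_pos: [0.5183, -0.1802, 0.0492]
tool_rot: [-2.211, -2.226, 0.002]
contact_force: [-0.5, -0.3, -1.6]
opening: 0.0453
grip_force: 41.6
t: 29.82
tool_pos: [0.5214, -0.1825, 0.0395]
tool_rot: [2.213, 2.225, 0.001]
contact_force: [-0.0, -0.4, -0.7]
opening: 0.045
grip_force: 41.6
t: 30.23
tool_pos: [0.5209, -0.1876, 0.0389]
tool_rot: [-2.215, -2.226, -0.006]
contact_force: [0.1, 8.2, 4.1]
opening: 0.0452
grip_force: 42.1
t: 30.65
tool_pos: [0.5211, -0.1877, 0.0315]
tool_rot: [-2.214, -2.225, -0.008]
contact_force: [1.7, 10.4, 4.2]
opening: 0.0452
grip_force: 42.0
t: 31.07
tool_pos: [0.5211, -0.1877, 0.0315]
tool_rot: [-2.214, -2.225, -0.008]
contact_force: [1.2, 11.3, 4.9]
opening: 0.0453
grip_force: 42.0
```

```bash
python3 -m crank '0 0.006 0.003 0;0 0 0 0;0 0 0 0;0 0 0 0;0 0 0 0'
python3 -m crank '0 0 0 0;0 0 0 0;0 0 0 0;0 0 0 0;0 0 0 0' 100 40
python3 -m crank '0 0 0.04 0;0 0 0.08 0;0 0 0.08 0;0 0 0.08 0;0 0 0.04 0'
python3 -m crank '-0.0144 0.0716 0 0;-0.0144 0.0716 0 0;-0.0144 0.0716 0 0;-0.0144 0.0716 0 0;-0.0144 0.0716 0 0'
python3 -m crank '-0.0144 0.0716 0 0;-0.0144 0.0716 0 0;-0.0144 0.0716 0 0;-0.0144 0.0716 0 0;-0.0144 0.0716 0 0'
python3 -m crank '-0.0144 0.0716 0 0;-0.0144 0.0716 0 0;-0.0144 0.0716 0 0;-0.0144 0.0716 0 0;-0.0144 0.0716 0 0'
python3 -m crank '0 0 0 0;0 0 0 0;0 0 0 0;0 0 0 0;0 0 0 0'
python3 ws.py w7
```

```text
t: 31.48
tool_pos: [0.52, -0.1874, 0.0318]
tool_rot: [2.216, 2.227, -0.0]
contact_force: [-0.3, 0.5, -2.3]
opening: 0.0449
grip_force: 41.6
t: 31.9
tool_pos: [0.5202, -0.1871, 0.032]
tool_rot: [2.215, 2.227, 0.0]
contact_force: [-0.4, -1.1, -0.1]
opening: 0.0852
grip_force: 0.0
t: 32.32
tool_pos: [0.5222, -0.188, 0.1981]
tool_rot: [2.21, 2.222, 0.004]
contact_force: [0.8, -0.2, 1.1]
opening: 0.0854
grip_force: 0.0
t: 32.73
tool_pos: [0.4835, -0.0066, 0.192]
tool_rot: [2.216, 2.226, 0.001]
contact_force: [0.5, 0.6, -0.5]
opening: 0.0853
grip_force: 0.0
t: 33.15
tool_pos: [0.4474, 0.1726, 0.1921]
tool_rot: [2.215, 2.227, 0.001]
contact_force: [0.5, -0.0, 0.1]
opening: 0.0855
grip_force: 0.0
t: 33.57
tool_pos: [0.4114, 0.3518, 0.192]
tool_rot: [2.215, 2.228, 0.001]
contact_force: [0.7, -0.3, -0.2]
opening: 0.0856
grip_force: 0.0
t: 33.98
tool_pos: [0.4126, 0.3488, 0.1918]
tool_rot: [2.217, 2.225, -0.0]
contact_force: [-0.5, 0.4, 0.8]
opening: 0.0859
grip_force: 0.0
[0.41255962 0.34884358 0.19179764]
[ 291  196   58   57 2563] [0.4111 0.3504] 0.0227 [0.411  0.3515 0.0641] [132 130 124]
[520 365  34  19 400] [0.608  0.2085] 0.0168 [0.607  0.2124 0.0632] [ 23  48 101]
(array([0.6067, 0.196 , 0.0633]), 238, 213, np.float64(43.5), array([ 34,  69, 137]))
(array([ 0.5206, -0.2119,  0.0707]), 419, 255, np.float64(90.7), array([158, 152, 143]))
(array([0.414 , 0.3488, 0.0632]), 166, 298, np.float64(45.1), array([161, 155, 146]))
```

```bash
python3 -m crank '0 0.001 -0.08 0;0 0 -0.08 0;0 0 -0.08 0;0 0 -0.055 0;0 0 -0.03 0'
python3 -m crank '0 0 -0.012 0;0 0 0 0;0 0 0 0;0 0 0 0;0 0 0 0' - 40
python3 -m crank '0 0 0 0;0 0 0 0;0 0 0 0;0 0 0 0;0 0 0 0' 0 40
python3 -m crank '0 0 0 0;0 0 0 0;0 0 0 0;0 0 0 0;0 0 0 0'
python3 -m crank '0 0 0.04 0;0 0 0.08 0;0 0 0.08 0;0 0 0.08 0;0 0 0.05 0'
python3 -m crank '0 0 0 0;0 0 0 0;0 0 0 0;0 0 0 0;0 0 0 0'
```

```text
t: 34.5
tool_pos: [0.4097, 0.348, 0.0247]
tool_rot: [-2.216, -2.225, 0.011]
contact_force: [-0.7, 0.0, 0.1]
opening: 0.0854
grip_force: 0.0
t: 34.92
tool_pos: [0.4136, 0.3513, 0.0254]
tool_rot: [2.215, 2.227, 0.006]
contact_force: [-0.3, 0.7, -0.0]
opening: 0.0854
grip_force: 0.0
t: 35.33
tool_pos: [0.4126, 0.3508, 0.024]
tool_rot: [2.215, 2.227, 0.002]
contact_force: [-0.1, 0.3, 3.2]
opening: 0.0453
grip_force: 41.0
t: 35.75
tool_pos: [0.4126, 0.3508, 0.024]
tool_rot: [2.215, 2.227, 0.002]
contact_force: [-0.3, -0.6, 5.3]
opening: 0.0451
grip_force: 41.1
t: 36.17
tool_pos: [0.4128, 0.3509, 0.1919]
tool_rot: [2.215, 2.227, 0.006]
contact_force: [-0.1, 0.9, 0.2]
opening: 0.0453
grip_force: 41.3
t: 36.58
tool_pos: [0.4108, 0.3496, 0.1854]
tool_rot: [-2.215, -2.226, 0.008]
contact_force: [0.3, -1.3, -1.4]
opening: 0.0455
grip_force: 41.3
```

```bash
python3 -m crank '0.0154 -0.0695 0 0;0.0154 -0.0695 0 0;0.0154 -0.0695 0 0;0.0154 -0.0695 0 0;0.0154 -0.0695 0 0'
python3 -m crank '0.0154 -0.0695 0 0;0.0154 -0.0695 0 0;0.0154 -0.0695 0 0;0.0154 -0.0695 0 0;0.0154 -0.0695 0 0'
python3 -m crank '0.0154 -0.0695 0 0;0.0154 -0.0695 0 0;0.0154 -0.0695 0 0;0.0154 -0.0695 0 0;0 0 0 0'
python3 -m crank '0 0 0 0;0 0 0 0;0 0 0 0;0 0 0 0;0 0 0 0'
```

```text
t: 37.0
tool_pos: [0.4498, 0.1751, 0.1867]
tool_rot: [-2.214, -2.227, 0.003]
contact_force: [0.7, -0.0, -0.3]
opening: 0.0449
grip_force: 41.4
t: 37.42
tool_pos: [0.4884, 0.0013, 0.1867]
tool_rot: [-2.214, -2.226, 0.002]
contact_force: [1.3, -0.2, -1.1]
opening: 0.0452
grip_force: 41.4
t: 37.83
tool_pos: [0.5199, -0.1411, 0.1869]
tool_rot: [2.222, 2.221, -0.004]
contact_force: [-0.5, 0.7, -0.5]
opening: 0.0451
grip_force: 41.4
t: 38.25
tool_pos: [0.5197, -0.1349, 0.1881]
tool_rot: [-2.214, -2.229, 0.0]
contact_force: [0.4, 0.5, -1.6]
opening: 0.0452
grip_force: 41.4
```

```bash
python3 -m crank '0.001 0 -0.06 0;0 0 -0.07 0;0 0 -0.06 0;0 0 -0.05 0;0 0 -0.03 0'
python3 -m crank '0 0 -0.02 0;0 0 -0.01 0;0 0 0 0;0 0 0 0;0 0 0 0'
python3 -m crank '0 -0.005 0 0;0 -0.005 0 0;0 -0.004 0 0;0 0 0 0;0 0 0 0'
python3 -m crank '0 -0.002 -0.006 0;0 0 -0.005 0;0 0 -0.004 0;0 0 0 0;0 0 0 0'
python3 -m crank '0 0 0 0;0 0 0 0;0 0 0 0;0 0 0 0;0 0 0 0'
```

```text
t: 38.67
tool_pos: [0.5183, -0.1344, 0.0498]
tool_rot: [-2.211, -2.226, 0.003]
contact_force: [-0.8, 0.7, -2.1]
opening: 0.0453
grip_force: 41.4
t: 39.08
tool_pos: [0.5217, -0.1364, 0.04]
tool_rot: [2.213, 2.226, 0.002]
contact_force: [1.6, 0.2, -1.4]
opening: 0.0452
grip_force: 41.4
t: 39.5
tool_pos: [0.5211, -0.1422, 0.0393]
tool_rot: [-2.216, -2.226, -0.004]
contact_force: [0.6, 5.3, 2.5]
opening: 0.0453
grip_force: 41.7
t: 39.92
tool_pos: [0.5214, -0.1423, 0.032]
tool_rot: [-2.215, -2.226, -0.007]
contact_force: [0.3, 8.7, 4.4]
opening: 0.0451
grip_force: 41.7
t: 40.33
tool_pos: [0.5214, -0.1423, 0.032]
tool_rot: [-2.215, -2.226, -0.007]
contact_force: [1.1, 9.0, 4.3]
opening: 0.045
grip_force: 41.7
```

```bash
python3 -m crank '0 0.005 0.003 0;0 0 0 0;0 0 0 0;0 0 0 0;0 0 0 0'
python3 -m crank '0 0 0 0;0 0 0 0;0 0 0 0;0 0 0 0;0 0 0 0' 100 30
python3 -m crank '0 0 0.04 0;0 0 0.08 0;0 0 0.08 0;0 0 0.08 0;0 0 0.04 0'
python3 -m crank '0.05 -0.006 0 0;0.06 -0.01 0 0;0.06 -0.01 0 0;0.038 0 0 0;0 0 0 0'
python3 -m crank '0 0 0 0;0 0 0 0;0 0 0 0;0 0 0 0;0 0 0 0'
python3 -c "
from h import *
c=cal('wrist');print(ctrl.get_obs()['tool_pos']);snap('wrist','w8')
for p in [(.6247,-.156,.074),(.6247,-.109,.074)]:print(p,proj(c,np.array(p)))"
```

```text
t: 40.75
tool_pos: [0.5203, -0.1418, 0.0322]
tool_rot: [2.216, 2.227, -0.0]
contact_force: [0.2, -0.1, -1.7]
opening: 0.0455
grip_force: 41.3
t: 41.17
tool_pos: [0.5205, -0.1416, 0.0324]
tool_rot: [2.215, 2.227, 0.0]
contact_force: [0.9, 0.5, 1.7]
opening: 0.0851
grip_force: 0.0
t: 41.58
tool_pos: [0.5225, -0.1424, 0.1985]
tool_rot: [2.21, 2.222, 0.005]
contact_force: [0.2, -0.4, 0.4]
opening: 0.0855
grip_force: 0.0
t: 42.0
tool_pos: [0.6269, -0.1547, 0.1921]
tool_rot: [2.214, 2.227, 0.001]
contact_force: [-0.8, 0.8, -0.6]
opening: 0.0853
grip_force: 0.0
t: 42.42
tool_pos: [0.6238, -0.1545, 0.1925]
tool_rot: [2.216, 2.227, 0.0]
contact_force: [0.6, 0.9, -0.2]
opening: 0.0853
grip_force: 0.0
[ 0.62383362 -0.15448415  0.19250722]
(0.6247, -0.156, 0.074) (np.float64(322.3724967601957), np.float64(232.7757750420581))
(0.6247, -0.109, 0.074) (np.float64(322.7988250851895), np.float64(169.21324262472245))
```

View pics/w8.png

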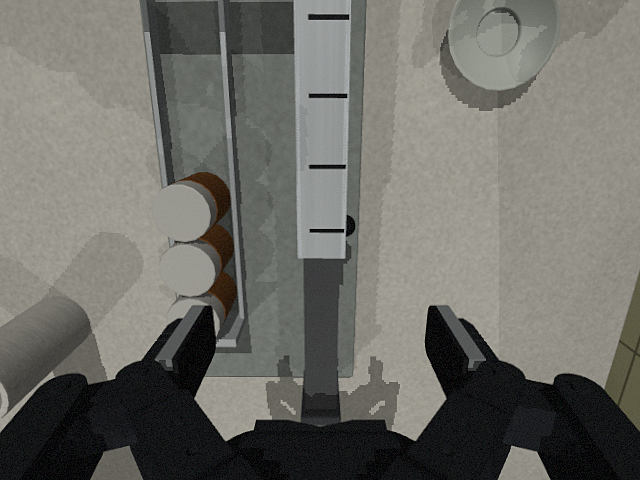

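The three jars stand in a row (caps at (185,210), (190,267) and (195,318)). The button is at (349,226), aligned with the outermost line. Now I slide the fence in, three steps of 47 mm.

```bash
python3 -m crank '0.002 -0.002 -0.08 0;0 0 -0.08 0;0 0 -0.07 0;0 0 -0.05 0;0 0 -0.03 0'
python3 -m crank '0 0 -0.012 0;0 0 0 0;0 0 0 0;0 0 0 0;0 0 0 0'
python3 -m crank '0 0 0 0;0 0 0 0;0 0 0 0;0 0 0 0;0 0 0 0' 0 30
python3 -m crank '0 0 0 0;0 0 0 0;0 0 0 0;0 0 0 0;0 0 0 0'
python3 -m crank '0 -0.006 0 0;0 -0.01 0 0;0 -0.01 0 0;0 -0.01 0 0;0 -0.01 0 0'
python3 -m crank '0 -0.01 0 0;0 -0.01 0 0;0 -0.01 0 0;0 -0.01 0 0;0 -0.008 0 0'
python3 -m crank '0 -0.003 0 0;0 0 0 0;0 0 0 0;0 0 0 0;0 0 0 0'
python3 -m crank '0 -0.003 0 0;0 -0.002 0 0;0 0 0 0;0 0 0 0;0 0 0 0'
```

```text
t: 42.88
tool_pos: [0.6227, -0.1546, 0.0331]
tool_rot: [-2.212, -2.223, 0.004]
contact_force: [-0.1, 0.2, 0.1]
opening: 0.0854
grip_force: 0.0
t: 43.3
tool_pos: [0.6271, -0.1562, 0.0339]
tool_rot: [2.213, 2.225, 0.003]
contact_force: [-1.4, -0.1, 0.0]
opening: 0.0855
grip_force: 0.0
t: 43.72
tool_pos: [0.6249, -0.1558, 0.0327]
tool_rot: [-2.215, -2.226, 0.003]
contact_force: [-6.3, 1.3, 9.9]
opening: 0.0357
grip_force: 33.9
t: 44.13
tool_pos: [0.6249, -0.1558, 0.0327]
tool_rot: [-2.215, -2.226, 0.002]
contact_force: [-6.1, 0.8, 8.4]
opening: 0.0358
grip_force: 33.8
t: 44.55
tool_pos: [0.6249, -0.1776, 0.0328]
tool_rot: [-2.214, -2.225, -0.0]
contact_force: [-4.9, 4.8, 9.0]
opening: 0.0357
grip_force: 33.3
t: 44.97
tool_pos: [0.6249, -0.2028, 0.0328]
tool_rot: [-2.215, -2.225, 0.002]
contact_force: [-5.9, 1.8, 8.3]
opening: 0.0357
grip_force: 33.4
t: 45.38
tool_pos: [0.6249, -0.2047, 0.0328]
tool_rot: [-2.216, -2.226, 0.003]
contact_force: [-4.9, -1.4, 8.1]
opening: 0.0354
grip_force: 33.3
t: 45.8
tool_pos: [0.6249, -0.2054, 0.0328]
tool_rot: [-2.214, -2.224, -0.0]
contact_force: [-5.8, 5.4, 9.3]
opening: 0.0358
grip_force: 33.6
```

```bash
python3 -m crank '0 0.004 0 0;0 0 0 0;0 0 0 0;0 0 0 0;0 0 0 0' 100 30
python3 -m crank '0 0.02 0.08 0;0 0.02 0.08 0;0 0.02 0.08 0;0 0.03 0.06 0;0 0.008 0 0'
python3 -m crank '0 0 0 0;0 0 0 0;0 0 0 0;0 0 0 0;0 0 0 0'
python3 -c "
from h import *
c=cal('wrist');print(ctrl.get_obs()['tool_pos']);im,d,_=snap('wrist','w9')
g=im[:,335].astype(int).mean(1)[:350]
k=cv2.imread('pics/w9.png')[:400,230:420];cv2.imwrite('pics/c9.png',cv2.resize(k,None,fx=1.5,fy=1.5))
print([ (v,round(onz(c,335,v,.074)[1],4)) for v in range(1,349) if g[v]<g[v-1]-30 or g[v]<60])"
```

```text
t: 46.22
tool_pos: [0.6252, -0.2046, 0.031]
tool_rot: [-2.215, -2.227, 0.0]
contact_force: [-0.4, 0.0, -0.7]
opening: 0.0856
grip_force: 0.0
t: 46.63
tool_pos: [0.6297, -0.1556, 0.1911]
tool_rot: [2.205, 2.219, 0.01]
contact_force: [1.4, -0.1, 0.9]
opening: 0.0849
grip_force: 0.0
t: 47.05
tool_pos: [0.6245, -0.1557, 0.1792]
tool_rot: [-2.214, -2.224, 0.002]
contact_force: [0.3, 0.4, -0.0]
opening: 0.0853
grip_force: 0.0
[ 0.62449976 -0.15573408  0.1791995 ]
[(94, np.float64(-0.061)), (95, np.float64(-0.0616)), (96, np.float64(-0.0622)), (97, np.float64(-0.0628)), (98, np.float64(-0.0634)), (169, np.float64(-0.1083)), (170, np.float64(-0.1089)), (171, np.float64(-0.1096)), (172, np.float64(-0.1103)), (236, np.float64(-0.1554)), (237, np.float64(-0.1561)), (238, np.float64(-0.1569)), (296, np.float64(-0.2025)), (297, np.float64(-0.2033)), (298, np.float64(-0.2042)), (323, np.float64(-0.2255)), (324, np.float64(-0.2264)), (340, np.float64(-0.2406)), (348, np.float64(-0.2479))]
```

View pics/c9.png

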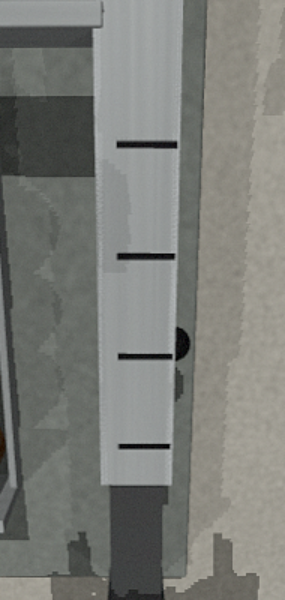

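The second line from the bottom ((327,237), y −0.156) lines up with the protruding button (351,229): locked at 0.094. Two more steps.

```bash
python3 -m crank '0 0 -0.08 0;0 0 -0.08 0;0 0 -0.06 0;0 0 -0.045 0;0 0 -0.025 0'
python3 -m crank '0 0 -0.004 0;0 0 0 0;0 0 0 0;0 0 0 0;0 0 0 0'
python3 -m crank '0 0 0 0;0 0 0 0;0 0 0 0;0 0 0 0;0 0 0 0' 0 30
python3 -m crank '0 0 0 0;0 0 0 0;0 0 0 0;0 0 0 0;0 0 0 0'
python3 -m crank '0 -0.006 0 0;0 -0.01 0 0;0 -0.01 0 0;0 -0.01 0 0;0 -0.01 0 0'
python3 -m crank '0 -0.01 0 0;0 -0.01 0 0;0 -0.01 0 0;0 -0.01 0 0;0 -0.008 0 0'
python3 -m crank '0 -0.003 0 0;0 0 0 0;0 0 0 0;0 0 0 0;0 0 0 0'
python3 -m crank '0 -0.003 0 0;0 -0.002 0 0;0 0 0 0;0 0 0 0;0 0 0 0'
```

```text
t: 47.52
tool_pos: [0.6225, -0.1547, 0.0314]
tool_rot: [-2.211, -2.222, 0.005]
contact_force: [-0.8, -0.0, 0.5]
opening: 0.0854
grip_force: 0.0
t: 47.93
tool_pos: [0.6269, -0.1561, 0.0367]
tool_rot: [2.213, 2.225, 0.002]
contact_force: [-0.0, 0.3, 0.0]
opening: 0.0856
grip_force: 0.0
t: 48.35
tool_pos: [0.6248, -0.1557, 0.0357]
tool_rot: [-2.215, -2.226, 0.003]
contact_force: [-6.7, 1.0, 10.9]
opening: 0.0354
grip_force: 32.7
t: 48.77
tool_pos: [0.6248, -0.1557, 0.0357]
tool_rot: [-2.215, -2.226, 0.003]
contact_force: [-6.6, 1.3, 8.7]
opening: 0.0358
grip_force: 32.6
t: 49.18
tool_pos: [0.6248, -0.1775, 0.0357]
tool_rot: [-2.214, -2.224, -0.0]
contact_force: [-6.1, 4.7, 10.2]
opening: 0.0358
grip_force: 32.2
t: 49.6
tool_pos: [0.6249, -0.2027, 0.0357]
tool_rot: [-2.215, -2.225, 0.001]
contact_force: [-5.0, 1.6, 8.3]
opening: 0.0356
grip_force: 32.3
t: 50.02
tool_pos: [0.6249, -0.203, 0.0357]
tool_rot: [-2.214, -2.224, -0.0]
contact_force: [-5.1, 4.7, 9.6]
opening: 0.0357
grip_force: 32.4
t: 50.43
tool_pos: [0.6249, -0.2032, 0.0357]
tool_rot: [-2.212, -2.222, -0.004]
contact_force: [-6.2, 12.6, 12.4]
opening: 0.0359
grip_force: 32.7
```

Locked at 0.047 (firm stop at 47.5 mm). Last step, then look.

```bash
python3 -m crank '0 0.004 0 0;0 0 0 0;0 0 0 0;0 0 0 0;0 0 0 0' 100 30
python3 -m crank '0 0.04 0 0;0 0.04 0 0;0 0.018 0 0;0 0 0 0;0 0 0 0'
python3 -m crank '0 0 0 0;0 0 0 0;0 0 0 0;0 0 0 0;0 0 0 0' 0 30
python3 -m crank '0 0 0 0;0 0 0 0;0 0 0 0;0 0 0 0;0 0 0 0'
python3 -m crank '0 -0.006 0 0;0 -0.01 0 0;0 -0.01 0 0;0 -0.01 0 0;0 -0.01 0 0'
python3 -m crank '0 -0.01 0 0;0 -0.01 0 0;0 -0.01 0 0;0 -0.01 0 0;0 -0.008 0 0'
python3 -m crank '0 -0.003 0 0;0 0 0 0;0 0 0 0;0 0 0 0;0 0 0 0'
python3 -m crank '0 -0.003 0 0;0 -0.002 0 0;0 0 0 0;0 0 0 0;0 0 0 0'
python3 -m crank '0 0.004 0 0;0 0 0 0;0 0 0 0;0 0 0 0;0 0 0 0' 100 30
python3 -m crank '0 0.02 0.08 0;0 0.02 0.08 0;0 0.02 0.08 0;0 0.03 0.06 0;0 0.008 0.04 0'
python3 -m crank '0 0 0 0;0 0 0 0;0 0 0 0;0 0 0 0;0 0 0 0'
python3 ws.py w10
```

```text
t: 50.85
tool_pos: [0.6252, -0.2048, 0.034]
tool_rot: [-2.216, -2.227, 0.0]
contact_force: [0.4, 0.0, 0.9]
opening: 0.0851
grip_force: 0.0
t: 51.27
tool_pos: [0.6254, -0.1556, 0.0342]
tool_rot: [2.214, 2.228, -0.001]
contact_force: [0.4, -0.4, 0.2]
opening: 0.0851
grip_force: 0.0
t: 51.68
tool_pos: [0.6247, -0.1564, 0.0355]
tool_rot: [-2.215, -2.225, 0.004]
contact_force: [-6.0, -0.5, 9.3]
opening: 0.0356
grip_force: 32.3
t: 52.1
tool_pos: [0.6248, -0.1564, 0.0355]
tool_rot: [-2.216, -2.226, 0.003]
contact_force: [-6.2, -0.5, 7.0]
opening: 0.0357
grip_force: 32.1
t: 52.52
tool_pos: [0.6248, -0.1778, 0.0355]
tool_rot: [-2.214, -2.224, 0.0]
contact_force: [-5.7, 4.1, 9.0]
opening: 0.0356
grip_force: 31.8
t: 52.93
tool_pos: [0.6248, -0.203, 0.0356]
tool_rot: [-2.215, -2.225, 0.001]
contact_force: [-4.6, 2.4, 7.6]
opening: 0.0363
grip_force: 31.8
t: 53.35
tool_pos: [0.6248, -0.2036, 0.0355]
tool_rot: [-2.215, -2.224, 0.0]
contact_force: [-5.1, 4.2, 8.9]
opening: 0.0359
grip_force: 31.8
t: 53.77
tool_pos: [0.6248, -0.2039, 0.0355]
tool_rot: [-2.212, -2.222, -0.003]
contact_force: [-5.9, 1
[... 168 characters left out ...]
5
grip_force: 0.0
t: 54.6
tool_pos: [0.6269, -0.1548, 0.2093]
tool_rot: [2.211, 2.225, 0.005]
contact_force: [0.2, -0.9, 0.4]
opening: 0.0853
grip_force: 0.0
t: 55.02
tool_pos: [0.6243, -0.1556, 0.2016]
tool_rot: [-2.214, -2.224, 0.003]
contact_force: [-1.1, -0.5, 0.2]
opening: 0.0853
grip_force: 0.0
[ 0.62426268 -0.15561736  0.20156284]
[  130     0   224   417 20669] [ 0.6257 -0.1681] 0.168 [ 0.6136 -0.144   0.0731] [115 118 117]
[ 157  178   83  162 6824] [ 0.5328 -0.192 ] 0.0742 [ 0.5206 -0.1759  0.0709] [138 137 131]
[   0  318   62   62 1567] [ 0.3536 -0.2754] 0.03 [ 0.3714 -0.2622  0.0702] [91 89 84]
(array([0.6063, 0.1963, 0.0636]), 238, 214, np.float64(42.9), array([ 38,  76, 151]))
```

View pics/w10.png

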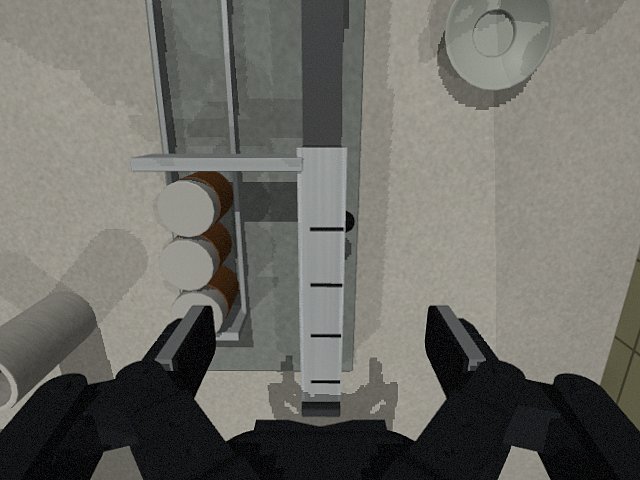

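The fence is back at 0.000: line (326,229), button out at (349,221), same as at the start. The three jars stand upright between the end wall and the fence, and the robot touches nothing.

```bash
python3 -c "
from station import ctrl
print(ctrl.finish_job())"
```

```text
the job is handed in; nothing more can be done
None
```

The job is handed in: the fence went out to the outermost hole, all three jars on the bench were stood in a row against the end wall, and the fence was slid back to the 3-jar hole with the button out, at about 55 s.

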